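Close the control unit with its cover

ROBOT

A 7-joint arm with a two-finger parallel gripper is mounted at the origin on the work surface. World frame = base frame: x ahead of the robot, y to its left, z up, the work surface at z = 0. Lengths are in m, angles in rad, forces in N, time in s.
With the tool pointing down it reaches from about 0.425 to 0.8 m from the base axis. Payload 8.3 kg.
Tool frame: the origin (TCP) lies midway between the tips of the shut fingers; the grasp point (between the pads) lies 19 mm behind it; z points along the fingers, y is the line along which they close (so a half turn about z gives the same grasp; the last joint's range is limited). The gripper opens to 85 mm and grips with 20 to 120 N. Pads are 22 mm wide; open, the fingers measure 114 mm over their backs; the gripper's body (76 mm by 85 mm) begins 54 mm behind the grasp point. The pads swing forward as they close: fully open they stand 13 mm farther back than shut.
Start: joints at [1.225, 0.383, 0.016, 1.37, -0.006, 1.388, -0.046], TCP at [0.174, -0.6, 0.231] pointing down, gripper open.
Joint ranges: [-2.95, 2.95], [-0.25, 2.06], [-1.52, 1.56], [0.18, 2.33], [-1.44, 4.58], [0.02, 2.06], [-3.01, 3.01]. Speed limits (rad/s): [2.39, 2.39, 3.01, 3.01, 3.14, 3.14, 3.14].

INTERFACE

Orientations are given as [roll, pitch, yaw] about the fixed x, y, z axes, in that order (R = Rz(yaw) Ry(pitch) Rx(roll)).
In Python, from plant import telemetry, vision, bot gives the robot as it stands. The module is installed in compiled form; this text tells all that it offers.
- The arm moves only by the tool move_arm, never from a script. Its argument "increments" is a list that holds one entry, the list of rows, each a list of 7 numbers: the shift along the tool's x, y, z scaled (see below), then the turn, a rotation vector about the tool's x, y, z scaled (see below), then the closure, from -1 (fully open) to 1 (shut). A call has 1 to 20 rows; each row is the pose to reach, as a shift and turn from the pose commanded when the call began, along the tool's axes at that moment; what a row does not reach only later rows make up. The controller multiplies each number of a shift by 150 mm and each number of a turn by 45 degrees. A row lasts 1/10 s, in which the tool goes at most 50 mm and 8.59 degrees, less where a joint would pass 70% of its speed; a pose out of reach is approached as far as the arm can. A call with a number of a shift or a turn outside -1 to 1 is refused whole. A call with a gripper value outside its range is refused whole. The fingers move at their own pace and stop on an object; "force" is the grip in N (left out, the last holds). Time passes only in rows, so rows that repeat a pose let the fingers close. It gives the time, the measured TCP pose, the force, the opening and the grip force at its end, in the units of the state.
- telemetry.observe(): the state, without advancing time (a new reading comes with each control period).
- vision.camera(name): name is "scene" or "top"; returns a dict with "img" (420x560x3 uint8, red, green, blue), "z_map" (420x560 float32, m along the optical axis (not along the pixel's ray), 0 where there is no reading), "K" (3x3 intrinsics, pixels), "world_to_cam" (4x4, takes a point from world to camera coordinates). Camera axes: x right, y down, z forward; pixel columns grow to the right and rows downward; lengths in m; the calibration is good to about 2 mm. A picture is of the moment at which its call begins.
- bot.sign_off(): hands the job in; it is judged then, once.
Trained networks look in the newest picture that a camera, given by its name, has taken for a name from the list of things; names that differ only in an ending like _2 or _b are one class to them, and where a whole thing is asked for, a point or a joint stands for the part that bears it (a point fixed in the world has none). Each returns a list of dicts, best first, with "p" (0 to 1); they miss things now and then, are a little off and sometimes report something else, mostly with a low value. They report only what shows in the picture. A call takes as long as a camera call. They do not tell look-alikes from the thing itself.
- vision.trace(target, camera): "pixels" (420x560 bool, what is visible of it) and "pixel" ([column, row] in pixels, amid what is visible of it).
- vision.tip_of(target, camera): "pixel" ([column, row] in pixels: a listed point, or the origin of a listed thing).
The state is a dict: "clock": time; "joint_positions": joint angles; "qd": joint speeds; "tau": joint torques, N m; "eef_pos": TCP position; "eef_rot": TCP orientation; "wrist_force": force on the tool from outside, world axes, zero at the start; "moment": the same for the moment, N m; "gripper_width": finger opening in m; "grasp_force": force on a finger pad.
Only numpy, scipy, OpenCV 4.12 (cv2) and the standard library are available. Lean on these libraries where they do the work, as an engineer would, in place of code of your own. Each camera call takes 0.05 s, during which the arm holds its last target. There are 200 camera calls.

TASK

The small aluminium cover of the control unit has been pushed most of the way under the low instrument riser. Draw it out by the end that sticks out until it is completely clear of the riser, lay it flat on the bench and let go of it; then take it again by its central rib, set it on the open control unit in the jig and press it down firmly but without violence, past the four spring catches, until it sits fully home and level on the rim, and let go. Do not drop the cover, and leave the other things lying on the bench where they are.

Things in the scene. Friction and masses are not known exactly. Their poses are not given: they have to be found in the camera images.
- cover: Bare aluminium cover, 0.14 kg. Up from its origin (centre of underside): hollow lip 109 (x) x 53 (y) outside, 18 mm high; plate 120 x 64 x 4 mm; central rib 44 (x) x 14 (y) x 15 mm on top, top at 37 mm. z up through the rib. Starts flat, rib up, under the riser, about 38 mm of its -x end sticking out at the riser's front. Fits the unit either way round (half turn).
- riser_front (a point): On the bench below the middle of the front edge of the fixed low dark steel riser, on the left or right. x points in under the riser, y along its front. Riser 200 mm wide (y), 220 deep (x), clear height 46 mm, shelf top at 54 mm; the multimeter on it begins 120 mm behind the front edge, top at 92 mm.
- unit: Fixed jig holding the open aluminium housing. Origin on the bench under the housing's centre, x along its length. Housing 120 (x) x 64 (y) mm, wall 4 mm, rim 48 mm above the bench; black connector at +x, below the rim. Jig plate 190 x 136 x 10 mm. Four posts 18 x 10 mm, 66 mm high, at x +-40, y +-58 mm, each with a spring catch.
- unit_seat (a point): Where the cover's origin is when fully home: housing centre, 18 mm below the rim; axes as unit. Four sprung round steel catches (radius 7 mm, 57 mm above the bench, at x +-40 mm) stand in 2 mm over the cover's long edges: a cover laid on them rests 14 mm too high, its lip 4 mm inside the rim; some 5 to 15 N presses it past them onto the rim.
- tape: Roll of parcel tape lying flat, 84 mm diameter, 24 mm high; bystander. Origin: centre of underside.
- driver: Screwdriver with black handle, 170 mm, lying; bystander. Origin: underside, near mid length.
- dish: Small steel screw dish, 56 mm diameter, 18 mm high, beside the jig; bystander. Origin: centre of underside.
- flux: Small white jar with black cap, 32 mm diameter, 55 mm high; bystander. Origin: centre of underside.
- board: Bare green circuit board 120 x 100 x 6 mm, lying flat; bystander. Origin: centre of underside.
- oldunit: Closed old control unit, aluminium, 140 x 110 x 28 mm with black connector; bystander. Origin: centre of underside.
- brush: Cleaning brush with wooden handle, 160 mm, lying; bystander. Origin: underside, near mid length.
Things that resemble listed ones, but are neither listed nor needed, are in the scene too. Leave any pink or purple look-alike of the unit alone. What is shaped like the cover but pink is not meant.

How it is judged:
By the outcome, as a careful person would: the job done as asked, in the order asked, and still so for the second after the job is handed in, with the robot touching nothing.
It also fails if it takes over 56 s, if anything falls off the work surface, if the arm or the gripper's body presses on something with over 40 N, if the wrist force passes 120 N, or if a joint passes its speed limit or range.

## Working session

There is one attempt and no reset: what is moved stays moved. The work goes in short steps, Python scripts to look and compute and a tool call to move; the robot and the scene stay as the last step left them, time stands still between calls to the robot, and variables do not carry over. Pictures are saved under pics/ and viewed, at most 10 in all, crops included, and the job is handed in when it is done.

Besides the shell and the picture viewer there is one more tool, called after "Emit:" by a JSON object that holds its "method" and its "body". move_arm: Moves the arm, as the interface text tells. Shifts and turns lie within -1 to 1; 1 stands for 150 mm of shift or 45 degrees of turn. Its arguments: {"type":"object","properties":{"increments":{"type":"array"},"force":{"type":"number"}},"required":["increments"]}

```bash
mkdir -p pics; cat > h.py <<'E'
import numpy as np, cv2
from plant import telemetry, vision, bot
from scipy.spatial.transform import Rotation as R
def cloud(c):
    z=c["z_map"]; K=c["K"]; v,u=np.mgrid[:420,:560]
    P=np.stack([(u-K[0,2])*z/K[0,0],(v-K[1,2])*z/K[1,1],z,np.ones_like(z)],-1)
    W=P@np.linalg.inv(c["world_to_cam"]).T
    W=W[...,:3]; W[z==0]=np.nan; return W
def plane(c,px,h):
    T=np.linalg.inv(c["world_to_cam"]); d=T[:3,:3]@np.linalg.inv(c["K"])@[px[0],px[1],1]; o=T[:3,3]
    return o+d*(h-o[2])/d[2]
E
cat > a.py <<'E'
from h import *
s=telemetry.observe(); print(s["eef_pos"],s["eef_rot"],s["wrist_force"],s["gripper_width"])
ims=[]
for n in("scene","top"):
    c=vision.camera(n); W=cloud(c); ims.append(c["img"])
    np.savez(n+".npz",img=c["img"],W=W,K=c["K"],T=c["world_to_cam"])
    cv2.imwrite(f"pics/{n}0.png",cv2.resize(c["img"][...,::-1],(784,588)))
    for t in("cover","riser_front","unit","unit_seat"):
        for d in vision.tip_of(t,n)[:3]: print(n,t,"tip",round(d["p"],2),np.round(d["pixel"]),plane(c,d["pixel"],.03 if t=="unit_seat" else 0).round(3))
    for t in("cover","unit"):
        for d in vision.trace(t,n)[:3]:
            m=d["pixels"];w=W[m]; print(n,t,"seg",round(d["p"],2),np.round(d["pixel"]),m.sum(),np.nanmedian(w,0).round(3),np.nanmin(w,0).round(3),np.nanmax(w,0).round(3), c["img"][m].mean(0).round())
E
python3 a.py
```

```text
[ 0.17427839 -0.59969097  0.23027759] [-3.13964102e+00  3.19137417e-05  2.82839045e-01] [ 0.77797817  1.09172832 -0.48876245] 0.08508900297547438
scene cover tip 0.76 [309. 371.] [0.661 0.452 0.   ]
scene cover tip 0.59 [449. 306.] [0.286 0.504 0.   ]
scene unit tip 0.92 [189. 208.] [ 0.621 -0.19   0.   ]
scene unit tip 0.76 [251. 143.] [ 0.245 -0.438  0.   ]
scene unit tip 0.6 [344. 238.] [0.325 0.18  0.   ]
scene unit_seat tip 0.95 [189. 196.] [ 0.609 -0.209  0.03 ]
scene unit_seat tip 0.82 [346. 226.] [0.312 0.168 0.03 ]
scene unit_seat tip 0.68 [252. 135.] [ 0.237 -0.442  0.03 ]
scene cover seg 0.88 [451. 304.] 1304 [0.297 0.51  0.022] [ 0.254  0.443 -0.003] [0.327 0.565 0.041] [200. 114. 144.]
scene cover seg 0.7 [311. 367.] 1832 [0.665 0.459 0.022] [ 0.606  0.379 -0.003] [0.714 0.515 0.039] [220. 128. 162.]
scene cover seg 0.62 [274. 281.] 129 [0.59  0.219 0.022] [0.583 0.188 0.017] [0.6   0.252 0.025] [200. 194. 197.]
scene unit seg 0.84 [251. 140.] 1229 [ 0.248 -0.417  0.024] [ 0.098 -0.624 -0.005] [ 0.347 -0.352  0.068] [ 84.  49. 104.]
scene unit seg 0.67 [380. 341.] 2241 [
[... 664 characters left out ...]
4   0.03 ]
top cover seg 0.96 [117. 253.] 804 [0.289 0.503 0.023] [0.255 0.442 0.   ] [0.323 0.566 0.044] [168. 107. 138.]
top cover seg 0.71 [208. 158.] 260 [0.602 0.22  0.022] [0.579 0.188 0.012] [0.625 0.251 0.04 ] [150. 153. 156.]
top cover seg 0.66 [142. 137.] 726 [0.659 0.449 0.023] [ 0.61   0.383 -0.006] [0.719 0.521 0.046] [166. 104. 134.]
top unit seg 0.96 [344. 157.] 2354 [ 0.616 -0.206  0.017] [ 0.517 -0.289 -0.006] [ 0.722 -0.13   0.073] [63. 70. 69.]
top unit seg 0.93 [223. 244.] 2753 [0.321 0.17  0.015] [ 0.224  0.096 -0.011] [0.427 0.251 0.073] [127.  92. 109.]
top unit seg 0.57 [421. 279.] 2790 [ 0.234 -0.44   0.017] [ 0.131 -0.533 -0.006] [ 0.343 -0.353  0.073] [66. 43. 90.]
```

View pics/scene0.png

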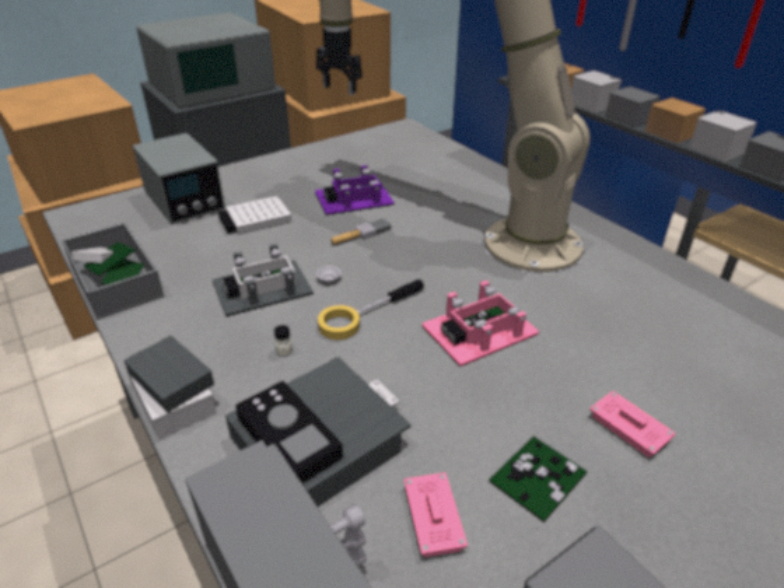

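View pics/top0.png

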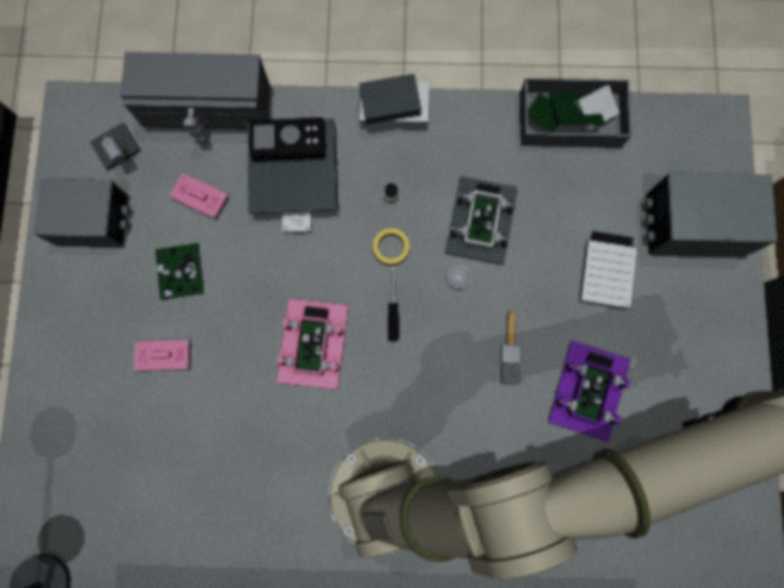

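```bash
cat > b.py <<'E'
from h import *
for n in("top","scene"):
    d=np.load(n+".npz"); W=d["W"]
    def q(name,x0,x1,y0,y1,z0,z1):
        m=(W[...,0]>x0)&(W[...,0]<x1)&(W[...,1]>y0)&(W[...,1]<y1)&(W[...,2]>z0)&(W[...,2]<z1)
        p=W[m]
        if len(p)<5: print(n,name,len(p));return
        r=cv2.minAreaRect((p[:,:2]*1000).astype(np.float32)); print(n,name,len(p),np.round(p.mean(0),4),"rect",np.round(r,1) if 0 else [np.round(a,1) for a in r], np.round(np.median(p[:,2]),4), cv2.boxPoints(r).round(0).tolist())
    q("covplate",.56,.64,.15,.29,.016,.028)
    q("riser top",.55,.9,.05,.4,.048,.060)
    q("rim",.52,.70,-.26,-.14,.042,.052)
    q("posts",.50,.73,-.31,-.1,.062,.072)
    q("jig",.48,.75,-.33,-.07,.006,.014)
E
python3 b.py
```

```text
top covplate 247 [0.6015 0.2197 0.0219] rect [array([602. , 219.8]), array([46.1, 62.4]), np.float64(1.0)] 0.0219 [[578.0, 251.0], [579.0, 188.0], [626.0, 189.0], [625.0, 251.0]]
top riser top 2440 [0.6919 0.2257 0.054 ] rect [array([751.3, 228.4]), array([348.8, 286.8]), np.float64(87.6)] 0.054 [[601.0, 60.0], [887.0, 48.0], [902.0, 397.0], [615.0, 409.0]]
top rim 147 [ 0.6145 -0.2054  0.0468] rect [array([ 617.9, -202. ]), array([109.5, 133.6]), np.float64(83.5)] 0.0466 [[545.0, -249.0], [678.0, -264.0], [691.0, -155.0], [558.0, -140.0]]
top posts 126 [ 0.6125 -0.2068  0.0654] rect [array([ 611.2, -205.3]), array([128.6,  98.7]), np.float64(79.2)] 0.0652 [[551.0, -259.0], [648.0, -278.0], [672.0, -151.0], [575.0, -133.0]]
top jig 1099 [ 0.6006 -0.1996  0.0096] rect [array([ 614.4, -200.8]), array([257.9, 269. ]), np.float64(89.8)] 0.0095 [[479.0, -329.0], [748.0, -330.0], [749.0, -72.0], [480.0, -71.0]]
scene covplate 159 [0.5896 0.2197 0.0219] rect [array([589.7, 219.5]), array([20.5, 65.6]), np.float64(2.1)] 0.0222 [[578.0, 252.0], [581.0, 186.0], [601.0, 187.0], [599.0, 253.0]]
scene riser top 3811 [0.6951 0.2366 0.0537] rect [array([754.3, 197.9]), array([270.5, 279.7]), np.float64(4.6)] 0.0538 [[608.0, 327.0], [631.0, 48.0], [900.0, 69.0], [878.0, 348.0]]
scene rim 206 [ 0.6198 -0.2023  0.0464] rect [array([ 614.4, -198.4]), array([110.2, 124.3]), np.float64(85.1)] 0.0466 [[548.0, -248.0], [672.0, -259.0], [681.0, -149.0], [557.0, -138.0]]
scene posts 104 [ 0.6161 -0.2029  0.0646] rect [array([ 613.2, -205.1]), array([132. ,  98.8]), np.float64(80.1)] 0.0644 [[553.0, -262.0], [651.0, -279.0], [673.0, -149.0], [576.0, -132.0]]
scene jig 755 [ 0.6267 -0.1767  0.0097] rect [array([ 593.4, -201.3]), array([143.7, 247.2]), np.float64(79.7)] 0.0097 [[459.0, -250.0], [702.0, -294.0], [728.0, -153.0], [485.0, -108.0]]
```

The real (bare) cover shows at top-picture (296,222), sticking out of the riser front. The grey jig with the open unit is at (484,218). The pink and purple ones are look-alikes. Next I travel across at height.

Emit:
{"method": "move_arm", "body": {"increments": [[[0.25,-0.12,0,0,0,0,-1],[0.5,-0.25,0,0,0,0,-1],[0.75,-0.37,0,0,0,0,-1],[1,-0.5,0,0,0,0,-1],[1,-0.5,0,0,0,0,-1]]]}}

```text
clock: 1.2
eef_pos: [0.3041, -0.4811, 0.2318]
eef_rot: [-3.141, -0.004, 0.293]
wrist_force: [0.6, -0.2, 0.8]
gripper_width: 0.0855
grasp_force: 0.0
```

Emit:
{"method": "move_arm", "body": {"increments": [[[0.2,-0.18,0,0,0,0,-1],[0.4,-0.36,0,0,0,0,-1],[0.6,-0.54,0,0,0,0,-1],[0.8,-0.72,0,0,0,0,-1],[1,-0.9,0,0,0,0,-1]]]}}

```text
clock: 1.7
eef_pos: [0.4045, -0.3135, 0.2316]
eef_rot: [3.141, -0.0, 0.283]
wrist_force: [-1.1, 0.2, -0.3]
gripper_width: 0.0854
grasp_force: 0.0
```

Emit:
{"method": "move_arm", "body": {"increments": [[[0.2,-0.18,0,0,0,0,-1],[0.4,-0.36,0,0,0,0,-1],[0.6,-0.54,0,0,0,0,-1],[0.8,-0.72,0,0,0,0,-1],[1,-0.9,0,0,0,0,-1]]]}}

```text
clock: 2.2
eef_pos: [0.5109, -0.1421, 0.2316]
eef_rot: [3.141, -0.001, 0.283]
wrist_force: [1.3, 0.8, -1.5]
gripper_width: 0.0855
grasp_force: 0.0
```

Emit:
{"method": "move_arm", "body": {"increments": [[[0.07,-0.25,0,0,0,0,-1],[0.15,-0.5,0,0,0,0,-1],[0.22,-0.75,0,0,0,0,-1],[0.3,-1,0,0,0,0,-1],[0.3,-1,0,0,0,0,-1]]]}}

```text
clock: 2.7
eef_pos: [0.5113, 0.0202, 0.2319]
eef_rot: [-3.14, -0.002, 0.292]
wrist_force: [0.3, -0.3, -0.3]
gripper_width: 0.0854
grasp_force: 0.0
```

Emit:
{"method": "move_arm", "body": {"increments": [[[0.2,-0.2,0,0,0,0.1,-1],[0.4,-0.4,0,0,0,0.2,-1],[0.6,-0.6,0,0,0,0.3,-1],[0.8,-0.8,0,0,0,0.33,-1],[0.8,-1,0,0,0,0.33,-1],[0.8,-1,0,0,0,0.33,-1],[0.8,-1,0,0,0,0.33,-1]]]}}

```text
clock: 3.4
eef_pos: [0.5849, 0.1912, 0.2312]
eef_rot: [3.142, 0.0, 0.025]
wrist_force: [0.6, -0.7, -0.3]
gripper_width: 0.0858
grasp_force: 0.0
```

Emit:
{"method": "move_arm", "body": {"increments": [[[0.05,-0.19,0.25,0,0,0,-1],[0.05,-0.19,0.5,0,0,0,-1],[0.05,-0.19,0.75,0,0,0,-1],[0.05,-0.19,0.95,0,0,0,-1],[0.05,-0.19,0.95,0,0,0,-1],[0.05,-0.19,0.95,0,0,0,-1]]]}}

```text
clock: 4.0
eef_pos: [0.5925, 0.218, 0.0895]
eef_rot: [3.141, -0.0, 0.022]
wrist_force: [0.2, 0.3, 0.6]
gripper_width: 0.0856
grasp_force: 0.0
```

```bash
python3 - <<'E'
from h import *
s=telemetry.observe(); print(s["eef_pos"],s["eef_rot"])
c=vision.camera("top"); cv2.imwrite("pics/t1.png",cv2.resize(c["img"][100:220,140:300,::-1],(800,600)))
c=vision.camera("scene");cv2.imwrite("pics/s1.png",cv2.resize(c["img"][210:330,190:350,::-1],(800,600)))
E
```

```text
[0.59248132 0.21795777 0.08954951] [ 3.14099235e+00 -7.75631047e-05  2.17357743e-02]
```

View pics/s1.png

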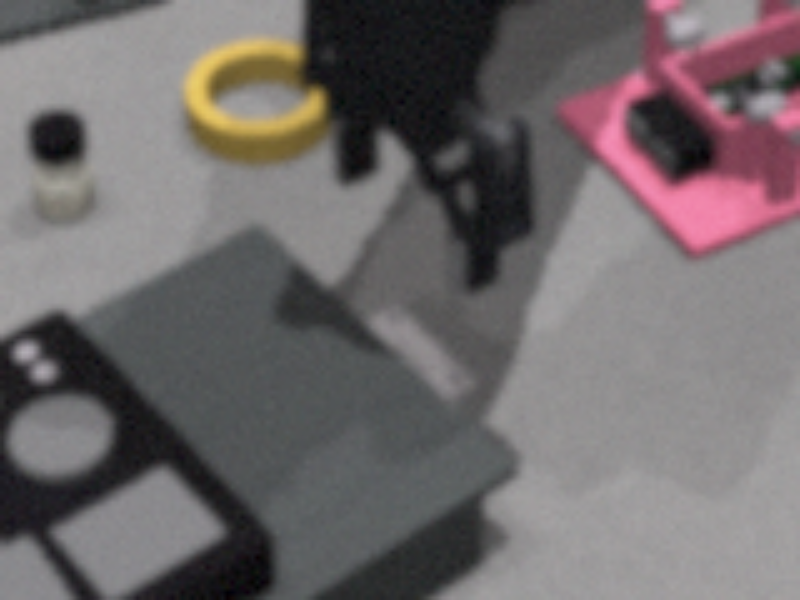

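The gripper hangs over the light strip of cover at crop (420,350), clear of the riser edge. Descend and grip.

Emit:
{"method": "move_arm", "body": {"increments": [[[-0.01,-0.01,0.15,0,0,0,-1],[-0.01,-0.01,0.3,0,0,0,-1],[-0.01,-0.01,0.4,0,0,0,-1],[-0.01,-0.01,0.5,0,0,0,-1],[-0.01,-0.01,0.56,0,0,0,-1],[-0.01,-0.01,0.56,0,0,0,-1]]]}}

```text
clock: 4.7
eef_pos: [0.5898, 0.2207, 0.0038]
eef_rot: [3.141, 0.002, 0.024]
wrist_force: [0.4, -0.6, -0.1]
gripper_width: 0.0852
grasp_force: 0.0
```

Emit:
{"method": "move_arm", "body": {"force": 30, "increments": [[[0,0,0,0,0,0,0.3],[0,0,0,0,0,0,0.3],[0,0,0,0,0,0,0.3],[0,0,0,0,0,0,0.3],[0,0,0,0,0,0,0.3]]]}}

```text
clock: 5.2
eef_pos: [0.591, 0.2213, 0.0062]
eef_rot: [-3.141, -0.002, 0.024]
wrist_force: [-1.9, -0.5, 6.1]
gripper_width: 0.0627
grasp_force: 33.0
```

Gripped at 63 mm. Pull straight out 130 mm.

Emit:
{"method": "move_arm", "body": {"increments": [[[-0.05,0,0,0,0,0,0.3],[-0.1,0,0,0,0,0,0.3],[-0.18,0,0,0,0,0,0.3],[-0.26,0,0,0,0,0,0.3],[-0.34,0,0,0,0,0,0.3],[-0.42,0,0,0,0,0,0.3],[-0.5,0,0,0,0,0,0.3],[-0.58,0,0,0,0,0,0.3],[-0.66,0,0,0,0,0,0.3],[-0.74,0,0,0,0,0,0.3],[-0.82,0,0,0,0,0,0.3],[-0.87,0,0,0,0,0,0.3],[-0.87,0,0,0,0,0,0.3]]]}}

```text
clock: 6.5
eef_pos: [0.4596, 0.2184, 0.0061]
eef_rot: [-3.141, -0.002, 0.025]
wrist_force: [-1.2, 0.1, 11.0]
gripper_width: 0.0631
grasp_force: 33.4
```

```bash
python3 - <<'E'
from h import *
s=telemetry.observe(); print(s["gripper_width"],s["grasp_force"])
c=vision.camera("scene");W=cloud(c);cv2.imwrite("pics/s2.png",cv2.resize(c["img"][210:330,210:370,::-1],(800,600)))
for d in vision.trace("cover","scene"): print(d["p"],d["pixel"],np.nanmin(W[d["pixels"]],0),np.nanmax(W[d["pixels"]],0),np.nanmedian(W[d["pixels"]],0))
E
```

```text
0.06305603587300004 33.434818983078
0.91 [449.2, 304.5] [ 0.23654668  0.43040884 -0.00133901] [0.32458569 0.56479569 0.0408099 ] [0.29683428 0.50847537 0.0220153 ]
0.71 [297.7, 268.0] [ 0.44973703  0.18565295 -0.00130787] [0.57056278 0.2533076  0.03942696] [0.51854873 0.22554103 0.0217997 ]
0.56 [310.1, 363.9] [ 0.59990223  0.37036459 -0.00264543] [0.71380335 0.51653674 0.03959558] [0.66460622 0.45721212 0.02212663]
```

View pics/s2.png

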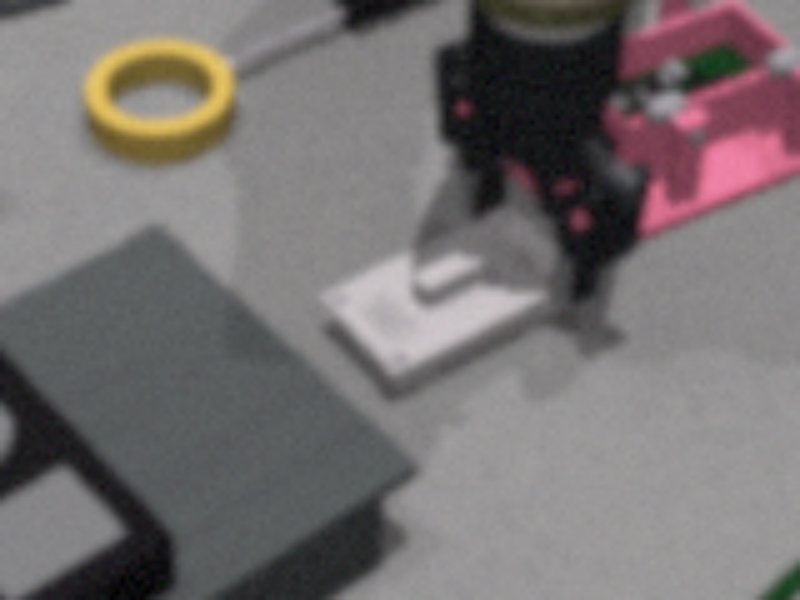

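The cover is completely out, from crop (330,300) to (600,310), and flat, with a visible gap to the riser edge. Release and rise.

Emit:
{"method": "move_arm", "body": {"increments": [[[0,0,0,0,0,0,-1],[0,0,0,0,0,0,-1],[0,0,0,0,0,0,-1],[0,0,0,0,0,0,-1],[0,0,-0.1,0,0,0,-1],[0,0,-0.3,0,0,0,-1],[0,0,-0.6,0,0,0,-1],[0,0,-0.9,0,0,0,-1],[-0.2,0,-1,0,0,0,-1],[-0.2,0,-1,0,0,0,-1]]]}}

```text
clock: 7.6
eef_pos: [0.4287, 0.219, 0.1588]
eef_rot: [-3.14, -0.005, 0.026]
wrist_force: [-0.1, 0.2, -0.7]
gripper_width: 0.0852
grasp_force: 0.0
```

```bash
cat > m.py <<'E'
from h import *
s=telemetry.observe(); print(s["eef_pos"].round(4) if hasattr(s["eef_pos"],"round") else s["eef_pos"],s["eef_rot"],s["gripper_width"])
for n in("scene","top"):
    A=[]
    c=vision.camera(n);W=cloud(c)
    for nm,z0,z1 in(("plate",.018,.026),("rib",.033,.041)):
        m=(W[...,0]>.42)&(W[...,0]<.60)&(W[...,1]>.16)&(W[...,1]<.28)&(W[...,2]>z0)&(W[...,2]<z1)
        p=W[m]
        if len(p)<9: print(n,nm,len(p)); continue
        r=cv2.minAreaRect((p[:,:2]*1000).astype(np.float32)); print(n,nm,len(p),p.mean(0).round(4),[np.round(a,1) for a in r],p.max(0).round(3),p.min(0).round(3))
E
python3 m.py
```

```text
[0.4287 0.219  0.1588] [-3.14018389 -0.00483931  0.02642427] 0.08522542905947059
scene plate 790 [0.5137 0.2222 0.0219] [array([510.4, 219.3]), array([121.1,  67.9]), np.float64(0.9)] [0.571 0.254 0.026] [0.45  0.186 0.018]
scene rib 83 [0.511  0.2204 0.0362] [array([511.6, 220.3]), array([43.9, 16.7]), np.float64(1.3)] [0.534 0.228 0.04 ] [0.49  0.212 0.033]
top plate 143 [0.5425 0.2054 0.0221] [array([534.3, 210.5]), array([67.1, 48.7]), np.float64(1.6)] [0.568 0.236 0.026] [0.501 0.187 0.018]
top rib 1
```

Emit:
{"method": "move_arm", "body": {"increments": [[[0.15,0,0,0,0,0,0],[0.3,0,0,0,0,0,0],[0.45,0,0.1,0,0,0,0],[0.545,0.01,0.3,0,0,0,0],[0.545,0.01,0.5,0,0,0,0],[0.545,0.01,0.65,0,0,0,0],[0.545,0.01,0.75,0,0,0,0],[0.545,0.01,0.82,0,0,0,0],[0.545,0.01,0.86,0,0,0,0],[0.545,0.01,0.86,0,0,0,0],[0.545,0.01,0.86,0,0,0,0]]]}}

```text
clock: 8.8
eef_pos: [0.5122, 0.218, 0.0267]
eef_rot: [-3.141, -0.001, 0.024]
wrist_force: [0.3, 0.1, 0.5]
gripper_width: 0.0426
grasp_force: 0.0
```

```bash
python3 - <<'E'
from h import *
P=[]
for i in range(4):
    c=vision.camera("scene"); s=telemetry.observe(); P.append(list(s["eef_pos"])+list(s["eef_rot"])+list(s["wrist_force"]))
print(np.mean(P,0).round(4),s["gripper_width"])
cv2.imwrite("pics/s3.png",cv2.resize(c["img"][230:320,240:360,::-1],(800,600)))
E
```

```text
[ 5.1220e-01  2.1790e-01  2.6800e-02 -3.1411e+00 -1.7000e-03  2.3600e-02
 -1.9460e-01 -2.7900e-01  8.8300e-02] 0.042711690684073274
```

View pics/s3.png

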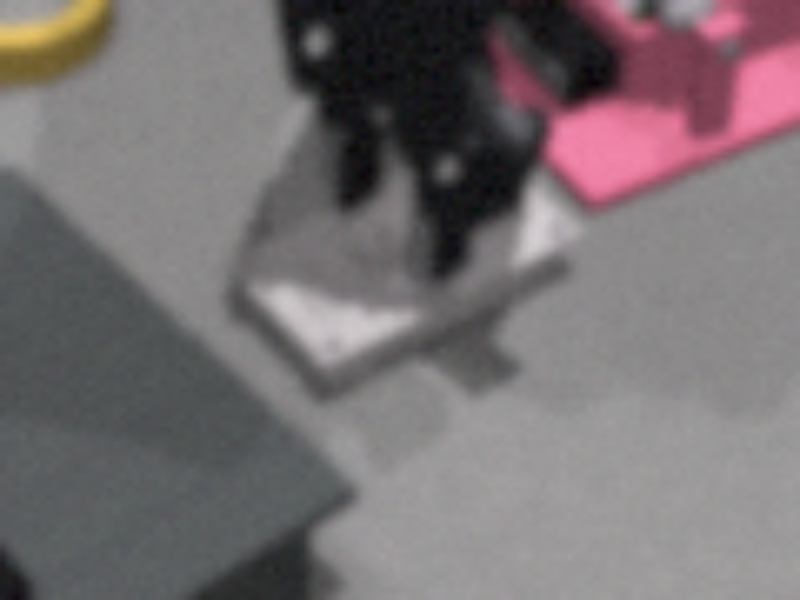

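The fingers straddle the rib around crop (400,220). Close on it and lift.

Emit:
{"method": "move_arm", "body": {"force": 60, "increments": [[[0,0,0,0,0,0,1],[0,0,0,0,0,0,1],[0,0,0,0,0,0,1],[0,0,0,0,0,0,1],[0,0,0,0,0,0,1],[0,0,0,0,0,0,1]]]}}

```text
clock: 9.6
eef_pos: [0.5119, 0.2178, 0.0264]
eef_rot: [-3.141, -0.001, 0.024]
wrist_force: [0.2, -0.2, 6.3]
gripper_width: 0.0121
grasp_force: 59.6
```

Emit:
{"method": "move_arm", "body": {"increments": [[[0,0,-0.05,0,0,0,1],[0,0,-0.12,0,0,0,1],[0,0,-0.25,0,0,0,1],[0,0,-0.4,0,0,0,1],[0,0,-0.55,0,0,0,1],[0,0,-0.7,0,0,0,1],[0,0,-0.85,0,0,0,1],[0,0,-0.9,0,0,0,1],[0,0,-0.9,0,0,0,1]]]}}

```text
clock: 10.5
eef_pos: [0.5121, 0.2179, 0.1621]
eef_rot: [-3.141, -0.002, 0.024]
wrist_force: [-0.3, 0.7, -2.0]
gripper_width: 0.0123
grasp_force: 58.8
```

```bash
cat > g.py <<'E'
from h import *
P=[]
for n in("scene","scene","top"):
    c=vision.camera(n); s=telemetry.observe(); P.append(list(s["eef_pos"])+list(s["eef_rot"])+list(s["wrist_force"]))
    W=cloud(c); e=np.array(s["eef_pos"]); D=W-e
    m=(abs(D[...,0])<.09)&(abs(D[...,1])<.06)&(D[...,2]>-.014)&(D[...,2]<.003)&(c["img"].mean(2)>70)
    p=D[m]
    if len(p)>9:
        r=cv2.minAreaRect((p[:,:2]*1000).astype(np.float32)); A=np.c_[p[:,:2],np.ones(len(p))]; k=np.linalg.lstsq(A,p[:,2],rcond=None)[0]
        print(n,len(p),p.mean(0).round(4),[np.round(a,1) for a in r],"plane",k.round(4))
print(np.mean(P,0).round(4),s["gripper_width"],s["grasp_force"])
E
python3 g.py
```

```text
scene 752 [ 0.0078  0.0093 -0.0033] [array([-0.6,  2.3]), array([121.8,  66.1]), np.float64(0.4)] plane [-0.0021 -0.0196 -0.0031]
scene 740 [ 0.0077  0.0089 -0.0038] [array([-1.5,  1.5]), array([121.9,  67.8]), np.float64(0.1)] plane [-0.0022 -0.014  -0.0036]
[ 5.1120e-01  2.1740e-01  1.6010e-01  3.1412e+00  8.0000e-04  2.3600e-02
 -4.4320e-01  2.8000e-03 -1.8530e+00] 0.01213380723714124 58.77005696296692
```

Held level, with the rib gripped. Carry it to above the unit.

Emit:
{"method": "move_arm", "body": {"increments": [[[0.05,0.15,0,0,0,0,1],[0.1,0.35,0,0,0,0,1],[0.15,0.55,0,0,0,0,1],[0.2,0.75,0,0,0,0,1],[0.25,0.9,0,0,0,0,1],[0.3,1,0,0,0,0,1]]]}}

```text
clock: 11.25
eef_pos: [0.5599, 0.0662, 0.1594]
eef_rot: [3.141, 0.002, 0.021]
wrist_force: [-0.2, -0.0, -1.6]
gripper_width: 0.0122
grasp_force: 58.8
```

Emit:
{"method": "move_arm", "body": {"increments": [[[0.05,0.15,0,0,0,0,1],[0.1,0.35,0,0,0,0,1],[0.15,0.55,0,0,0,0,1],[0.2,0.75,0,0,0,0,1],[0.25,0.9,0,0,0,0,1],[0.3,1,0,0,0,0,1]]]}}

```text
clock: 11.85
eef_pos: [0.6086, -0.082, 0.1597]
eef_rot: [3.142, 0.002, 0.022]
wrist_force: [0.3, -0.0, -1.8]
gripper_width: 0.0121
grasp_force: 58.8
```

Emit:
{"method": "move_arm", "body": {"increments": [[[0,0.15,0,0,0,0.05,1],[0,0.3,0,0,0,0.1,1],[0,0.45,0,0,0,0.15,1],[0,0.6,0,0,0,0.2,1],[0,0.75,0,0,0,0.26,1],[0,0.84,0,0,0,0.262,1],[0,0.84,0,0,0,0.262,1],[0,0.84,0,0,0,0.262,1]]]}}

```text
clock: 12.65
eef_pos: [0.6118, -0.2054, 0.1607]
eef_rot: [-3.141, 0.0, -0.181]
wrist_force: [-0.6, 0.6, -0.7]
gripper_width: 0.0121
grasp_force: 58.8
```

```bash
cat > u.py <<'E'
from h import *
from scipy.optimize import least_squares
P=[]; 
for n in("scene","top"):
    Ws=[]
    for i in range(4):
        c=vision.camera(n); s=telemetry.observe(); P.append(list(s["eef_pos"])+list(s["eef_rot"])); W=cloud(c); W[...,2]-=0; Ws.append(W)
    W=np.nanmean(Ws,0); e=np.mean(P,0)[:3]; bri=c["img"].mean(2)
    def rect(nm,m):
        p=W[m]
        if len(p)<9: print(n,nm,len(p));return
        r=cv2.minAreaRect((p[:,:2]*1000).astype(np.float32)); print(n,nm,len(p),[np.round(a,1) for a in r],p[:,2].mean().round(4))
        return p
    box=(abs(W[...,0]-.612)<.12)&(abs(W[...,1]+.206)<.1)
    rect("cover",box&(abs(W[...,2]-e[2]+.003)<.008)&(bri>70))
    p=rect("posts",box&(abs(W[...,2]-.0655)<.004)&(abs(W[...,0]-.612)<.075)&(abs(W[...,1]+.206)<.085))
    if p is not None:  # clusters
        for sx in(-1,1):
            for sy in(-1,1):
                yw=-.182; R2=np.array([[np.cos(yw),np.sin(yw)],[-np.sin(yw),np.cos(yw)]])
                q=(p[:,:2]-[.612,-.206])@R2.T
                k=(np.sign(q[:,0])==sx)&(np.sign(q[:,1])==sy)
                if k.sum()>3: print("  post",sx,sy,k.sum(),p[k].mean(0).round(4),((q[k].min(0)+q[k].max(0))/2*1000).round(1),(np.ptp(q[k],0)*1000).round(1))
print(np.mean(P,0).round(4),s["gripper_width"],s["grasp_force"])
E
python3 u.py
```

```text
scene cover 463 [array([ 605., -232.]), array([127.4, 120.3]), np.float64(79.3)] 0.1563
scene posts 117 [array([ 614.7, -204.6]), array([127.6,  99.7]), np.float64(78.1)] 0.064
  post -1 -1 26 [ 0.5659 -0.2467  0.064 ] [-38.6 -46.3] [19.6 29. ]
  post -1 1 29 [ 0.5842 -0.1478  0.0639] [-36.8  48.7] [18.8 30.4]
  post 1 -1 31 [ 0.6454 -0.2586  0.0638] [ 42.  -45.8] [18.9 34.3]
  post 1 1 31 [ 0.6626 -0.1621  0.0642] [41.6 50. ] [16.2 29.2]
top cover 58 [array([ 588.4, -172.3]), array([10.8, 65.8]), np.float64(78.5)] 0.1562
top posts 65 [array([ 622. , -157.9]), array([32.2, 98.6]), np.float64(78.9)] 0.0644
  post -1 1 36 [ 0.5824 -0.1498  0.0642] [-39.6  49.6] [16.9 32.1]
  post 1 1 29 [ 0.6596 -0.1627  0.0647] [40.3 47.9] [20.4 30.7]
[ 6.1190e-01 -2.0470e-01  1.6090e-01 -3.1409e+00 -1.0000e-04 -1.8020e-01] 0.01231295768119504 58.80806744098663
```

```bash
cat > v.py <<'E'
from h import *
for n in("scene","top"):
    Q=[];E=[];I=[]
    for i in range(4):
        c=vision.camera(n); s=telemetry.observe(); E.append(list(s["eef_pos"])+list(s["eef_rot"])); Q.append(cloud(c)); I.append(c["img"].astype(float))
    W=np.nanmedian(Q,0); I=np.mean(I,0); e=np.mean(E,0)
    D=W-e[:3]
    m=(np.hypot(D[...,0],D[...,1])<.08)&(abs(D[...,2]+.0045)<.004)&(I.mean(2)>60)
    m=cv2.morphologyEx(m.astype(np.uint8),cv2.MORPH_OPEN,np.ones((2,2)))
    k,l,st,_=cv2.connectedComponentsWithStats(m); 
    for j in range(1,k):
        if st[j,4]<15: continue
        p=W[l==j]; r=cv2.minAreaRect((p[:,:2]*1000).astype(np.float32)); print(n,st[j],[np.round(a,1) for a in r],p[:,2].mean().round(4))
        yw=-.18; R2=np.array([[np.cos(yw),np.sin(yw)],[-np.sin(yw),np.cos(yw)]])
        q=D[l==j][:,:2]@R2.T*1000; print("   tool-frame min/max",np.percentile(q,2,0).round(1),np.percentile(q,98,0).round(1))
    print(e.round(4))
    o=I[130:250,110:270] if n=="scene" else I[90:210,260:420]
    cv2.imwrite(f"pics/v_{n}.png",cv2.resize(o[...,::-1].astype(np.uint8),(400,300) if 0 else (400,300)))
a=[cv2.imread(f"pics/v_{n}.png") for n in("scene","top")]; cv2.imwrite("pics/v.png",np.hstack(a))
E
python3 v.py
```

```text
scene [163 154  46  19 431] [array([ 560.5, -306.8]), array([318. , 124.1]), np.float64(65.1)] 0.1523
   tool-frame min/max [-61.3 -24.7] [54.9 34.4]
[ 6.1170e-01 -2.0590e-01  1.6090e-01 -3.1415e+00 -1.0000e-04 -1.8180e-01]
top [337 143   7  21  95] [array([ 522.6, -157.6]), array([ 17.6, 194.4]), np.float64(73.3)] 0.2295
   tool-frame min/max [-185.    19.7] [-1.7 46.1]
[ 0.6116 -0.2061  0.1608 -3.1415 -0.     -0.1821]
```

View pics/v.png

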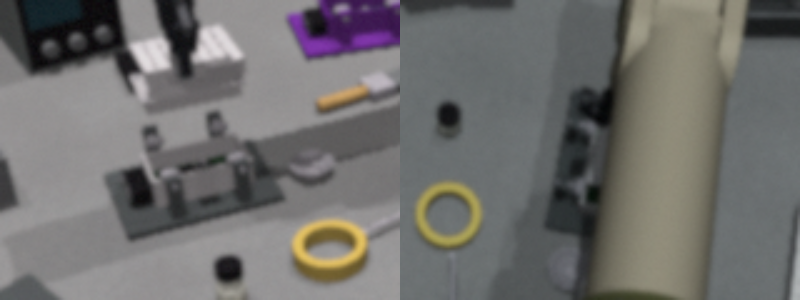

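The scene picture shows the cover at left panel (190,70) above the open jig at (195,165). I shift by the relative offset I worked out and go down to just above the rim.

Emit:
{"method": "move_arm", "body": {"increments": [[[0.023,0.005,0.1,0,0,0,1],[0.023,0.005,0.2,0,0,0,1],[0.023,0.005,0.3,0,0,0,1],[0.023,0.005,0.4,0,0,0,1],[0.023,0.005,0.48,0,0,0,1],[0.023,0.005,0.53,0,0,0,1],[0.023,0.005,0.53,0,0,0,1]]]}}

```text
clock: 14.15
eef_pos: [0.6141, -0.2073, 0.0797]
eef_rot: [-3.141, 0.002, -0.182]
wrist_force: [-0.5, -0.5, -1.1]
gripper_width: 0.0123
grasp_force: 58.8
```

```bash
python3 - <<'E'
from h import *
E=[];I=[]
for i in range(4):
    c=vision.camera("scene"); s=telemetry.observe(); E.append(list(s["eef_pos"])+list(s["eef_rot"])+list(s["wrist_force"])); I.append(c["img"].astype(float))
print(np.mean(E,0).round(4)); I=np.mean(I,0)[...,::-1].astype(np.uint8)
cv2.imwrite("pics/d.png",cv2.resize(I[160:235,140:240],(800,600),interpolation=cv2.INTER_CUBIC))
E
```

```text
[ 6.1520e-01 -2.0750e-01  8.1700e-02  1.0000e-04 -7.0000e-04 -1.8210e-01
 -2.2560e-01 -7.2200e-02 -1.6271e+00]
```

View pics/d.png

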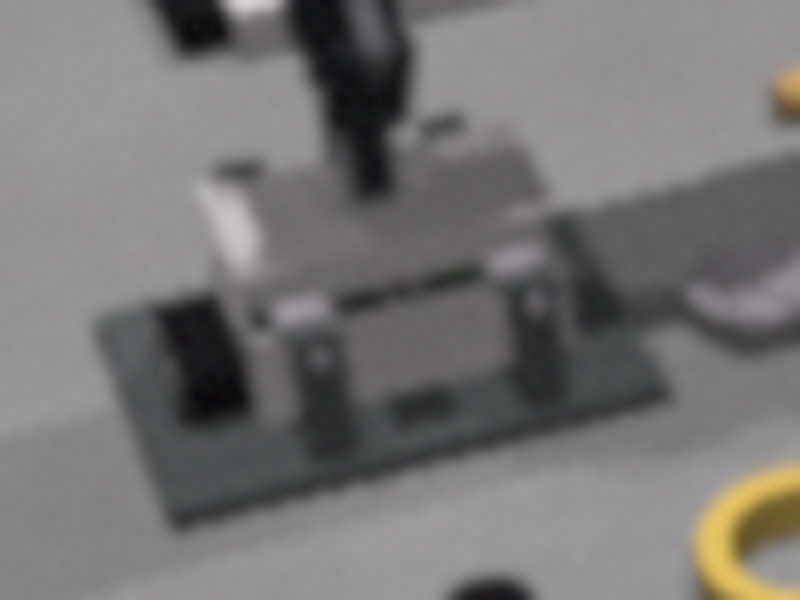

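The cover hangs centred over the housing, between the post tops at crop (305,305), (515,260), (240,170) and (440,125). Descend gently to lip entry, checking force.

Emit:
{"method": "move_arm", "body": {"increments": [[[0,0,0.015,0,0,0,1],[0,0,0.03,0,0,0,1],[0,0,0.045,0,0,0,1],[0,0,0.06,0,0,0,1],[0,0,0.06,0,0,0,1],[0,0,0.06,0,0,0,1]]]}}

```text
clock: 14.95
eef_pos: [0.6149, -0.2074, 0.0722]
eef_rot: [-3.141, 0.0, -0.182]
wrist_force: [0.3, 0.7, -2.0]
gripper_width: 0.0122
grasp_force: 58.8
```

Emit:
{"method": "move_arm", "body": {"increments": [[[0,0,0.01,0,0,0,1],[0,0,0.02,0,0,0,1],[0,0,0.027,0,0,0,1],[0,0,0.027,0,0,0,1],[0,0,0.027,0,0,0,1]]]}}

```text
clock: 15.45
eef_pos: [0.6152, -0.2075, 0.0685]
eef_rot: [-3.142, -0.001, -0.182]
wrist_force: [0.4, -0.9, 0.0]
gripper_width: 0.0124
grasp_force: 59.1
```

Emit:
{"method": "move_arm", "body": {"increments": [[[0,0,0.01,0,0,0,1],[0,0,0.02,0,0,0,1],[0,0,0.027,0,0,0,1],[0,0,0.027,0,0,0,1]]]}}

```text
clock: 15.85
eef_pos: [0.6145, -0.2073, 0.0636]
eef_rot: [-3.141, 0.001, -0.182]
wrist_force: [1.1, -0.2, -1.5]
gripper_width: 0.0123
grasp_force: 58.7
```

Emit:
{"method": "move_arm", "body": {"increments": [[[0,0,0.01,0,0,0,1],[0,0,0.02,0,0,0,1],[0,0,0.027,0,0,0,1],[0,0,0.027,0,0,0,1]]]}}

```text
clock: 16.25
eef_pos: [0.6148, -0.2074, 0.0598]
eef_rot: [-3.141, 0.0, -0.182]
wrist_force: [-0.1, -0.3, -3.0]
gripper_width: 0.0122
grasp_force: 58.7
```

Emit:
{"method": "move_arm", "body": {"increments": [[[0,0,0.008,0,0,0,1],[0,0,0.016,0,0,0,1],[0,0,0.022,0,0,0,1],[0,0,0.022,0,0,0,1]]]}}

```text
clock: 16.65
eef_pos: [0.6147, -0.2074, 0.0566]
eef_rot: [-3.141, 0.0, -0.182]
wrist_force: [0.6, 0.1, -2.4]
gripper_width: 0.0121
grasp_force: 58.7
```

Emit:
{"method": "move_arm", "body": {"increments": [[[0,0,0.005,0,0,0,1],[0,0,0.01,0,0,0,1],[0,0,0.01,0,0,0,1]]]}}

```text
clock: 16.95
eef_pos: [0.6148, -0.2074, 0.0565]
eef_rot: [3.141, -0.0, -0.182]
wrist_force: [-4.7, 0.7, 6.8]
gripper_width: 0.012
grasp_force: 59.8
```

Emit:
{"method": "move_arm", "body": {"increments": [[[0,0,0.006,0,0,0,1],[0,0,0.012,0,0,0,1],[0,0,0.012,0,0,0,1]]]}}

```text
clock: 17.25
eef_pos: [0.6149, -0.2075, 0.0564]
eef_rot: [3.141, -0.001, -0.182]
wrist_force: [-10.2, 3.4, 19.1]
gripper_width: 0.0119
grasp_force: 61.3
```

Firm stop at exactly the predicted height. Relax the pressing, let go and rise.

Emit:
{"method": "move_arm", "body": {"increments": [[[0,0,-0.01,0,0,0,1],[0,0,-0.018,0,0,0,1],[0,0,-0.018,0,0,0,0.5],[0,0,-0.018,0,0,0,0],[0,0,-0.018,0,0,0,0],[0,0,-0.018,0,0,0,0],[0,0,-0.05,0,0,0,0],[0,0,-0.15,0,0,0,0],[0,0,-0.3,0,0,0,0],[0,0,-0.6,0,0,0,0],[0,0,-0.9,0,0,0,0],[0,0,-1,0,0,0,0]]]}}

```text
clock: 18.45
eef_pos: [0.6173, -0.2078, 0.2112]
eef_rot: [3.141, -0.01, -0.182]
wrist_force: [0.5, -1.0, 0.4]
gripper_width: 0.0426
grasp_force: 0.0
```

Emit:
{"method": "move_arm", "body": {"increments": [[[0,-0.2,0,0,0,0,0],[-0.1,-0.5,0,0,0,0,0],[-0.2,-0.8,0,0,0,0,0],[-0.2,-1,0,0,0,0,0],[-0.2,-1,0,0,0,0,0]]]}}

```text
clock: 18.95
eef_pos: [0.6129, -0.0472, 0.2052]
eef_rot: [-3.138, -0.001, -0.173]
wrist_force: [-0.6, -0.3, 1.2]
gripper_width: 0.0426
grasp_force: 0.0
```

```bash
python3 - <<'E'
from h import *
for n in("scene","top"):
    Q=[];I=[]
    for i in range(4):
        c=vision.camera(n); Q.append(cloud(c)); I.append(c["img"].astype(float))
    W=np.nanmedian(Q,0); I=np.mean(I,0)[...,::-1].astype(np.uint8)
    yw=-.18; R2=np.array([[np.cos(yw),np.sin(yw)],[-np.sin(yw),np.cos(yw)]])
    q=(W[...,:2]-[.614,-.206])@R2.T
    m=(abs(q[...,0])<.055)&(abs(q[...,1])<.026)&(W[...,2]<.09)
    pl=m&(abs(q[...,1])>.012)&~((abs(q[...,0])<.035)&(abs(q[...,1])<.014))
    p=W[pl]; qq=q[pl]
    if len(p)>20:
        k=np.linalg.lstsq(np.c_[qq,np.ones(len(qq))],p[:,2],rcond=None)[0]; print(n,len(p),"plate z median",np.median(p[:,2]).round(4),"fit",k.round(4))
    print("rib max",np.percentile(W[m][:,2],98).round(4))
    o=I[160:235,140:240] if n=="scene" else I[110:205,280:407]
    cv2.imwrite(f"pics/f_{n}.png",cv2.resize(o,(400,300),interpolation=cv2.INTER_CUBIC))
cv2.imwrite("pics/f.png",np.hstack([cv2.imread(f"pics/f_{n}.png") for n in("scene","top")]))
s=telemetry.observe(); print(s["eef_pos"],s["gripper_width"],s["wrist_force"],s["clock"])
E
```

```text
scene 127 plate z median 0.0517 fit [0.0003 0.0021 0.0518]
rib max 0.0675
top 252 plate z median 0.0516 fit [-0.006   0.001   0.0517]
rib max 0.0676
[ 0.61251272 -0.0559249   0.20355509] 0.04283999109623426 [-0.0326536  -1.42544879  0.29800531] 19.35
```

View pics/f.png

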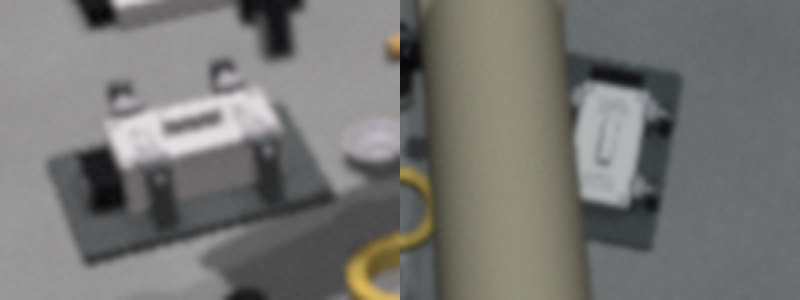

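The cover sits level on the housing, at left panel (190,130), with the catches closed over its edges. The plate top measures 51.7 mm against 52 expected, with negligible tilt, and the robot is clear.

```bash
python3 -c "from plant import bot; print(bot.sign_off())"
```

```text
the job is handed in; nothing more can be done
None
```

The cover was drawn clear of the riser, laid flat and released, then picked up by its rib and pressed fully home and level on the unit; the job was handed in at about 19 s with the robot clear.

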